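Locate and clamp a padlock in the marking fixture

TASK

Get the padlock ready for stamping its number: with the fingertips, push it along the fixture's plate, lying flat, up against the back rail and with its bottom end home against the end stop; then push the cam lever round as far as it goes, so that the cam clamps the padlock flush in that corner. Push only: the padlock must not be lifted off the plate, and the tin, wood block and bolt beside the fixture stay where they are.

Things in the scene. Friction and masses are not known exactly. Their poses are not given: they have to be found in the camera images.
- fixture: Marking fixture, fixed to the bench (place and yaw vary). Aluminium plate 190 mm (its x) by 240 mm (its y), on rubber feet, top 22 mm above the bench mat. Origin: centre of the plate's underside, on the mat; z up. In its frame a padlock at home has its origin at x = 34, y = 40 mm: bottom end on the end stop, shackle to -y, side along the rail. A 6 mm dowel at x = -53, y = 43, 25 mm high, stops the lever.
- rail_face (a point): Point on the padlock-side face of the steel back rail, at mid height, at fixture x = 55, y = 0 mm. The face looks to the fixture's -x; the rail runs along y from -111 to +94 mm, 22 mm wide, 14 mm high over the plate (screw heads 4 mm more).
- stop_face (a point): Centre of the padlock-side face of the steel end stop, at fixture x = 37, y = 75 mm. The face looks to the fixture's -y; the block is 36 mm long (x 19 to 55), 18 mm thick, 14 mm high over the plate (screw heads 4 mm more).
- padlock: Brass padlock, flat and loose on the plate, 0.11 to 0.22 kg, shackle shut and fixed. Origin in the underside, mid width, 14 mm from the centre of mass on its +x side. Its x points to the shackle: body x = -35 to +1 mm, 42 mm wide in y, 16 mm thick; steel shackle out to x = +33 mm, 31 mm wide. Starts near the plate's -y end, shackle to the fixture's -y, up to 0.45 rad askew.
- padlock_bow (a point): Outermost point of the padlock's shackle bow, mid width, 8 mm above the padlock's underside; moves with the padlock.
- cam_lever (a joint): Angle of the cam lever about its upright pivot, rad. 0 = open, lever pointing to the fixture's +y; grows counter-clockwise from above; 1.6 = hard stop at the dowel, pointing to -x. Starts at 0 to 0.3, where the disc is at least 5 mm clear of a padlock at home; from about 1.4 it presses the padlock to the rail and drags it toward the end stop. Stays where left; 1 to 12 N at the grip turn it.
- lever_grip (a point): Middle of the upright black grip on the lever's end, 80 mm from the pivot: a round post 18 mm across, from 46 to 76 mm above the bench mat (this point 61 mm above it). The flat bar below it lies 37 to 44 mm above the mat.
- cam_pivot (a point): Fixed point on the lever's pivot axis at the grip's height (61 mm above the bench mat), at fixture x = -12, y = 52 mm. The cam below it, on the near side of the padlock's place, is a steel disc 38 mm across and 14.5 mm high, its centre 7 mm off this axis; it turns with the lever.
- chalk_tin: Bystander: round yellow tin, 50 mm across, 29 mm high, behind the rail. Origin under its centre.
- wood_block: Bystander: wooden block 42 x 70 x 30 mm, behind the rail. Origin under its centre.
- bolt: Bystander: hex bolt standing on its head, 48 mm high, beside the fixture's -y end, rail side. Origin under its centre.

How it is judged:
By the outcome, as a careful person would: the job done as asked, in the order asked, and still so for the second after the job is handed in, with the robot touching nothing.
It also fails if it takes over 64 s, if anything falls off the work surface, if the arm or the gripper's body presses on something with over 40 N, if the wrist force passes 120 N, or if a joint passes its speed limit or range.

ROBOT

A 7-joint arm with a two-finger parallel gripper is mounted at the origin on a cart in front of the work surface, level with it; the furniture and walls round the work are solid. World frame = base frame: x ahead of the robot, y to its left, z up, the work surface at z = 0. Lengths are in m, angles in degrees, forces in N, time in s.
With the tool pointing down it reaches from about 0.425 to 0.875 m from the base axis. Payload 4.7 kg.
Tool frame: the origin (TCP) lies between the finger pads; the fingertips stand 8 mm ahead of it and the grasp point (between the pads) lies 11 mm behind it; z points along the fingers, y is the line along which they close (so a half turn about z gives the same grasp; the last joint's range is limited). The gripper opens to 87 mm and grips with 3 to 60 N. Pads are 19 mm wide; open, the fingers measure 117 mm over their backs; the gripper's body (75 mm by 190 mm) begins 51 mm behind the grasp point.
Start: joints at [66.87, 18.392, -4.016, 83.108, 1.295, 78.541, -3.26], TCP at [0.264, -0.594, 0.231] pointing down, gripper open.
Joint ranges: [-163.93, 163.93], [-17.29, 119.83], [-79.2, 71.16], [3.27, 140.29], [-89.18, 269.18], [5.43, 117.66], [-154.24, 154.24]. Speed limits (degrees/s): [147.25, 147.25, 180, 180, 180, 180, 180].

INTERFACE

Orientations are given as [roll, pitch, yaw] about the fixed x, y, z axes, in that order (R = Rz(yaw) Ry(pitch) Rx(roll)).
In Python, from cell import env, viewer gives the robot as it stands. The module is installed in compiled form; this text tells all that it offers.
- The arm moves only by the tool arm_command, never from a script. Its argument "series" is a list of rows, each a list of 2 entries, a list of its own where there are three numbers: the shift along the tool's x, y, z in mm, then the turn about the tool's z in rad. A call has exactly 5 rows; each row is the pose to reach, as a shift and turn from the pose commanded when the call began, along the tool's axes at that moment; what a row does not reach only later rows make up. A row lasts 1/10 s, in which the tool goes at most 50 mm and 8.59 degrees, less where a joint would pass 70% of its speed; a pose out of reach is approached as far as the arm can. A call with a gripper value outside its range is refused whole. "grip" is the gripper command: -1 is fully open, 1 is shut, values between are in proportion, set as the call begins (left out, the last holds). The fingers move at their own pace and stop on an object; "grip_force" is the grip in N (left out, the last holds). Time passes only in rows, so rows that repeat a pose let the fingers close, or fill a call up. It gives the time, the measured TCP pose, the force, the opening and the grip force at its end, in the units of the state.
- env.get_obs(): the state, without advancing time (a new reading comes with each control period).
- viewer.read_camera(name): name is "scene" or "top" or "wrist"; returns (picture, depth): 384x512x3 uint8, blue, green, red; 384x512 float32, m along the optical axis (not along the pixel's ray), 0 where there is no reading.
- viewer.calibration(name): a dict with "K" (3x3 intrinsics, pixels), "dist" ([k1, k2, p1, p2, k3] as OpenCV has them; the pictures are not rectified), "T" (4x4, takes a point from camera to world coordinates); the wrist camera has in their place "hand_eye" (4x4, takes a point from camera to tool coordinates, whose origin is the TCP and whose axes are the flange's). Camera axes: x right, y up, looking along -z (the intrinsics and any distortion apply to the point x, -y, -z); pixel columns grow to the right and rows downward; lengths in m; the calibration is good to about 2 mm. A picture is of the moment at which its call begins: read the wrist's pose just before it. calibration takes no time and is no camera call.
- env.sign_off(): hands the job in; it is judged then, once.
The state is a dict: "time_s": time; "qpos": joint angles; "joint_velocities": joint speeds; "effort": joint torques, N m; "tool_pos": TCP position; "tool_rot": TCP orientation; "force": force on the tool from outside, world axes, zero at the start; "wrist_torque": the same for the moment, N m; "grip_width": finger opening in m; "grasp_force": force on a finger pad.
Only numpy, scipy, OpenCV 4.12 (cv2) and the standard library are available. Lean on these libraries where they do the work, as an engineer would, in place of code of your own. Each camera call takes 0.05 s, during which the arm holds its last target. There are 200 camera calls.

## Working session

There is one attempt and no reset: what is moved stays moved. The work goes in short steps, Python scripts to look and compute and a tool call to move; the robot and the scene stay as the last step left them, time stands still between calls to the robot, and variables do not carry over. Pictures are saved under pics/ and viewed, at most 10 in all, crops included, and the job is handed in when it is done.

Besides the shell and the picture viewer there is one more tool, called after "Emit:" as a command line: name --argument value ..., lists and objects as JSON in quotes. arm_command: Moves the arm, as the interface text tells. Its arguments: {"type":"object","properties":{"series":{"type":"array"},"grip":{"type":"number"},"grip_force":{"type":"number"}},"required":["series"]}

```bash
mkdir -p pics; python3 - <<'E'
from cell import env, viewer
import cv2, numpy as np
o=env.get_obs(); print({k:np.round(v,3).tolist() for k,v in o.items()})
for n in ("top","scene"):
    p,d=viewer.read_camera(n); cv2.imwrite(f"pics/{n}0.png",p); np.save(f"pics/{n}0.npy",d)
    c=viewer.calibration(n); print(n,{k:np.round(v,4).tolist() for k,v in c.items()})
print(viewer.calibration("wrist"))
a=[cv2.imread(f"pics/{n}0.png") for n in("top","scene")]
cv2.imwrite("pics/both0.png",cv2.resize(a[0],(800,600)))
E
```

```text
{'time_s': 0.0, 'qpos': [66.869, 18.44, -4.016, 83.176, 1.294, 78.54, -3.262], 'joint_velocities': [-0.052, 0.014, -0.071, -0.024, -0.035, -0.01, 0.0], 'effort': [-0.0, -49.129, -0.404, -31.253, -0.064, 0.044, 0.0], 'tool_pos': [0.263, -0.594, 0.229], 'tool_rot': [-179.888, 0.005, 23.939], 'force': [0.746, -0.067, 0.568], 'wrist_torque': [-0.008, 0.011, -0.015], 'grasp_force': 0.0, 'grip_width': 0.087}
top {'K': [[425.6957, 0.0, 247.8441], [0.0, 425.6957, 191.1304], [0.0, 0.0, 1.0]], 'dist': [-0.0876, 0.0, 0.0, 0.0, 0.0], 'T': [[-0.0276, 0.9901, -0.1377, 0.4389], [-0.9987, -0.0333, -0.0393, -0.3809], [-0.0435, 0.1364, 0.9897, 0.913], [0.0, 0.0, 0.0, 1.0]]}
scene {'K': [[474.8011, 0.0, 256.8724], [0.0, 474.8011, 188.6254], [0.0, 0.0, 1.0]], 'dist': [-0.014, 0.0, 0.0, 0.0, 0.0], 'T': [[-0.9286, 0.2408, -0.2822, 0.2775], [-0.3709, -0.624, 0.6878, 0.2583], [-0.0105, 0.7434, 0.6687, 0.7005], [0.0, 0.0, 0.0, 1.0]]}
{'K': array([[295.47309848,   0.        , 256.81213813],
       [  0.        , 295.47309848, 191.3157263 ],
       [  0.        ,   0.        ,   1.        ]]), 'dist': array([0.00127024, 0.        , 0.        , 0.        , 0.        ]), 'hand_eye': array([[ 1.23697886e-04,  9.53854163e-01,  3.00270247e-01,
         8.38016848e-02],
       [ 9.99999988e-01, -9.03699513e-05, -1.24881273e-04,
         1.08017923e-03],
       [-9.19831141e-05,  3.00270259e-01, -9.53854162e-01,
        -1.55699898e-01],
       [ 0.00000000e+00,  0.00000000e+00,  0.00000000e+00,
         1.00000000e+00]])}
```

View pics/both0.png

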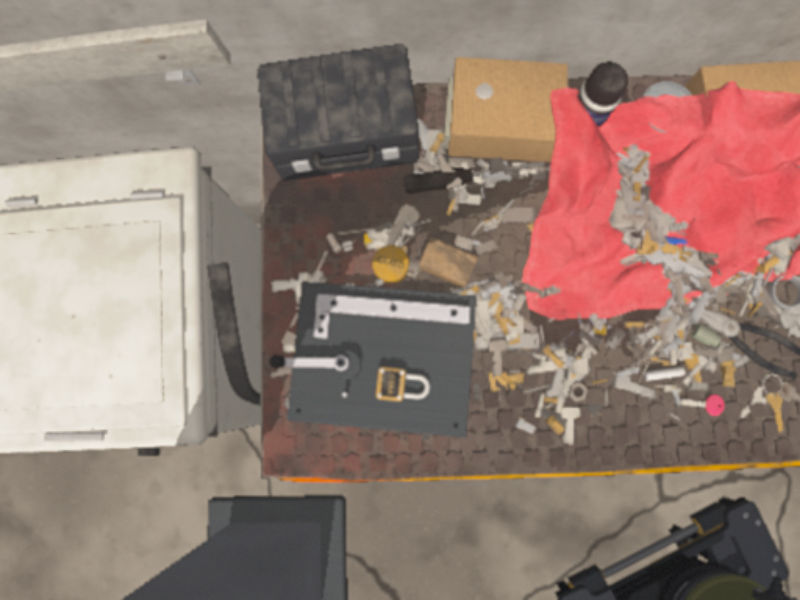

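View pics/scene0.png

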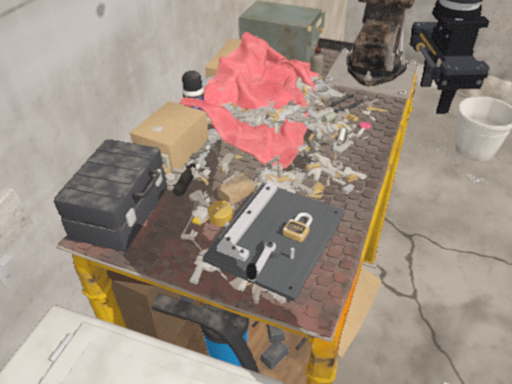

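The top view shows the fixture at about (300-475, 285-435) of the 800x600 picture, with the rail on the far side (world +x) and the end stop to the left (+y). The padlock is at about (403,384) with its shackle to the right, and the lever points left with its grip at (277,361). The scene view agrees.

```bash
cat > h.py <<'E'
import cv2, numpy as np
from cell import env, viewer
from scipy.spatial.transform import Rotation as Ro
def cal(n):
    c=viewer.calibration(n); K,D=np.array(c["K"]),np.array(c["dist"])
    if n=="wrist":
        o=env.get_obs(); T=np.eye(4); T[:3,:3]=Ro.from_euler("xyz",o["tool_rot"],degrees=True).as_matrix(); T[:3,3]=o["tool_pos"]
        return K,D,T@np.array(c["hand_eye"])
    return K,D,np.array(c["T"])
def ray(C,px,z):
    K,D,T=C; u=cv2.undistortPoints(np.float64(px).reshape(-1,1,2),K,D).reshape(-1,2)
    d=np.c_[u[:,0],-u[:,1],-np.ones(len(u))]@T[:3,:3].T; o=T[:3,3]
    return (o+d*((z-o[2])/d[:,2])[:,None])
def proj(C,P):
    K,D,T=C; Q=(np.float64(P).reshape(-1,3)-T[:3,3])@T[:3,:3]
    return cv2.projectPoints(Q*[1,-1,-1],np.zeros(3),np.zeros(3),K,D)[0].reshape(-1,2)
def fw(pose,P):  # fixture (x,y,yaw) -> world, P in mm (fixture frame)
    P=np.float64(P).reshape(-1,3)/1000; c,s=np.cos(pose[2]),np.sin(pose[2])
    return np.c_[pose[0]+c*P[:,0]-s*P[:,1],pose[1]+s*P[:,0]+c*P[:,1],P[:,2]]
def wf(pose,W):
    W=np.float64(W).reshape(-1,3); c,s=np.cos(pose[2]),np.sin(pose[2]); d=W-[pose[0],pose[1],0]
    return np.c_[c*d[:,0]+s*d[:,1],-s*d[:,0]+c*d[:,1],d[:,2]]*1000
E
python3 - <<'E'
from h import *
p=cv2.imread("pics/top0.png"); C=cal("top")
x0,y0,w,h=160,140,160,145
cv2.imwrite("pics/topcrop.png",cv2.resize(p[y0:y0+h,x0:x0+w],None,fx=4,fy=4,interpolation=cv2.INTER_CUBIC)[:600])
hsv=cv2.cvtColor(p,cv2.COLOR_BGR2HSV)
m=((hsv[...,2]>170)&(hsv[...,1]<40)).astype(np.uint8)
m2=np.zeros_like(m); m2[y0:y0+h,x0:x0+w]=m[y0:y0+h,x0:x0+w]
n,l,s,c=cv2.connectedComponentsWithStats(m2)
for i in range(1,n):
    if s[i,4]>25: print(s[i].tolist(),c[i].round(1),ray(C,c[i],.036)[0].round(4))
E
```

```text
[236, 147, 13, 12, 99] [242.1 152.5] [ 0.6435 -0.3361  0.036 ]
[179, 176, 17, 14, 65] [188.  182.3] [ 0.5839 -0.2205  0.036 ]
[304, 182, 16, 41, 353] [310.6 203.5] [ 0.5308 -0.4749  0.036 ]
[212, 190, 88, 17, 854] [256.3 197.9] [ 0.5461 -0.3632  0.036 ]
[201, 202, 9, 15, 65] [206.3 210.4] [ 0.5233 -0.2584  0.036 ]
[187, 229, 35, 8, 180] [202.9 231.9] [ 0.479  -0.2508  0.036 ]
[259, 240, 16, 15, 94] [267.1 247.3] [ 0.4437 -0.3823  0.036 ]
```

View pics/topcrop.png

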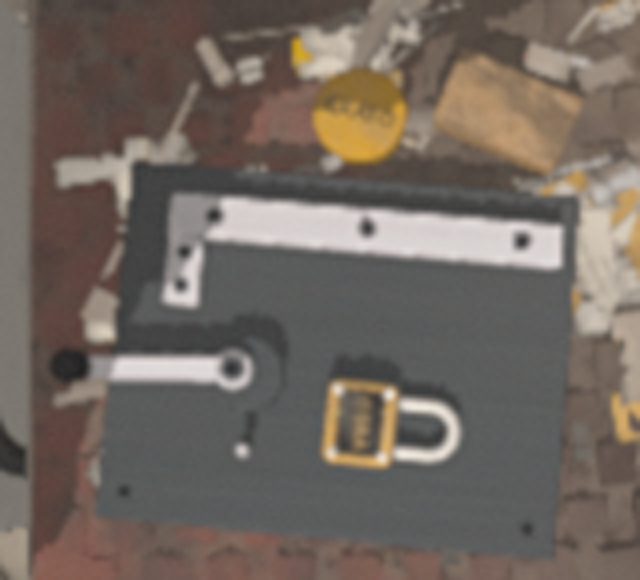

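```bash
python3 - <<'E'
from h import *
from scipy.optimize import least_squares
C=cal("top")
px=np.array([(137,163),(578,198),(552,556),(97,515),(562,270),(565,225),(163,304),(199,306),(243,450)])/4.+[160,140]
P=np.array([(95,120,22),(95,-120,22),(-95,-120,22),(-95,120,22),(55,-111,36),(77,-111,36),(19,93,36),(19,75,36),(-53,43,47)],float)
r=least_squares(lambda q:(proj(C,fw(q,P))-px).ravel(),[.47,-.32,-.05],loss='soft_l1')
print(r.x.round(4), (r.fun.reshape(-1,2)).round(2).tolist())
q=r.x; np.save("fix.npy",q)
cr=lambda *a: np.array(a)/4.+[160,140]
def show(n,px,z): print(n,wf(q,ray(C,cr(*px),z)).round(1).tolist())
show("grip",[(70,363)],.076); show("pivot",[(234,368)],.046)
show("body corners",[(331,380),(396,385),(390,466),(324,460)],.038)
show("bow",[(461,432)],.032)
E
```

```text
[ 0.4827 -0.3371 -0.1182] [[-1.11, -0.99], [1.16, -0.36], [0.75, 1.34], [-0.71, 0.62], [0.01, -0.56], [0.05, 0.15], [0.13, -0.29], [-0.31, -0.03], [0.02, 0.27]]
grip [[-17.5, 130.0, 76.0]]
pivot [[-11.6, 51.9, 46.0]]
body corners [[-13.0, 2.4, 38.0], [-12.6, -31.0, 38.0], [-53.8, -31.5, 38.0], [-53.9, 2.2, 38.0]]
bow [[-33.4, -66.2, 32.0]]
```

Emit:
arm_command --series '[[[23,-17,0],0.06],[[46,-34,0],0.12],[[69,-51,0],0.18],[[92,-68,0],0.24],[[115,-85,0],0.3]]' --grip 1 --grip_force 20

```text
time_s: 0.6
tool_pos: [0.3346, -0.4685, 0.2301]
tool_rot: [-180.0, 0.0, 6.6]
force: [0.0, 0.1, 0.3]
grip_width: 0.0549
grasp_force: 0.0
```

```bash
cat > d.py <<'E'
# python3 d.py fx fy z(mm world) yaw_fixture(deg): shift in tool axes (mm) and turn (rad) from the measured pose
from h import *
import sys
def go(fx,fy,z,yaw):
    q=np.load("fix.npy"); o=env.get_obs(); R=Ro.from_euler("xyz",o["tool_rot"],degrees=True)
    p=fw(q,[fx,fy,z])[0]; s=R.inv().apply(p-o["tool_pos"])*1000
    t=np.radians(o["tool_rot"][2]-(np.degrees(q[2])+yaw)); t=(t+np.pi)%(2*np.pi)-np.pi
    print("shift",s.round(1),"turn",round(t,3),"fix now",wf(q,o["tool_pos"]).round(1),"rot",np.round(o["tool_rot"],1),"F",np.round(o["force"],1),"t",o["time_s"],"w",o["grip_width"])
if __name__=="__main__": go(*map(float,sys.argv[1:5]))
E
python3 d.py -80 -18 200 0
```

```text
shift [  80.3 -114.4   30.1] turn 0.234 fix now [[-131.6 -147.9  230.1]] rot [-180.     0.     6.6] F [0.  0.1 0.3] t 0.6 w 0.05490781290548714
```

Emit:
arm_command --series '[[[20,-29,5],0.06],[[40,-57,10],0.12],[[60,-86,20],0.18],[[80,-114,30],0.234],[[80,-114,30],0.234]]'

```text
time_s: 1.1
tool_pos: [0.4028, -0.341, 0.1989]
tool_rot: [-179.8, 0.1, -6.2]
force: [-1.2, -0.5, -0.3]
grip_width: 0.0151
grasp_force: 0.0
```

```bash
cat > look.py <<'E'
from h import *
import sys
C=cal("wrist"); p,d=viewer.read_camera("wrist"); n=sys.argv[1]
np.savez(f"pics/{n}.npz",p=p,K=C[0],D=C[1],T=C[2])
q=np.load("fix.npy"); v=p.copy()
for a in ([(55,-111,36),(55,94,36)],[(19,75,36),(55,75,36)],[(-95,-120,22),(95,-120,22)]):
    e=proj(C,fw(q,a)).round().astype(int).tolist(); cv2.line(v,e[0],e[1],(0,0,255),1)
cv2.imwrite(f"pics/{n}.png",cv2.resize(v,(800,600),interpolation=cv2.INTER_CUBIC))
E
python3 d.py -80 -18 34 0; python3 look.py w1
```

```text
shift [ -0.9   5.3 164.9] turn 0.01 fix now [[-78.9 -13.3 198.9]] rot [-1.798e+02  1.000e-01 -6.200e+00] F [-1.2 -0.5 -0.3] t 1.1 w 0.015067021889045702
```

View pics/w1.png

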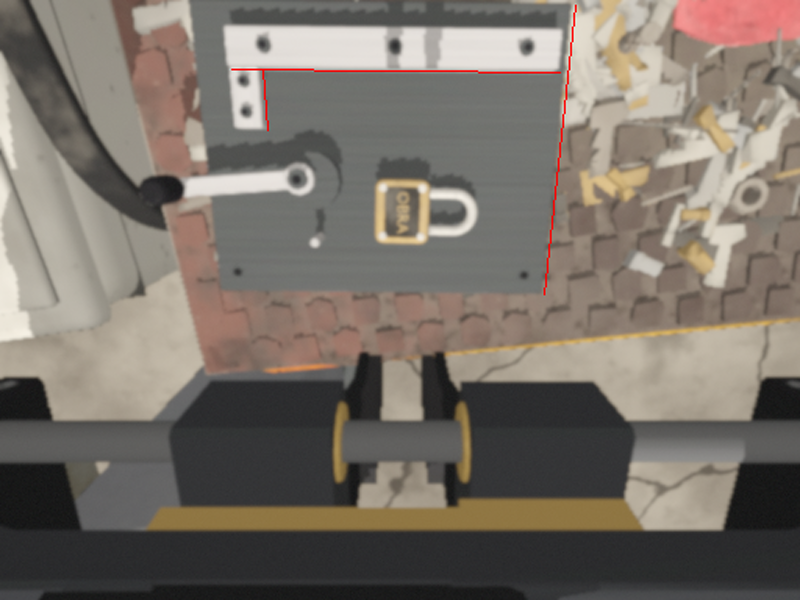

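The wrist view shows the fixture model lines lying on the rail face and stop face within about 2 px. The padlock body is at (376-430, 180-243) with the bow at (477,212), nearly square to the fixture, and the lever grip is at (160,188).

```bash
python3 - <<'E'
from h import *
f=np.load("pics/w1.npz"); C=(f["K"],f["D"],f["T"]); q=np.load("fix.npy"); s=np.array([.64,.64])
for n,z,px in (("body",.038,[(377,180),(430,180),(428,244),(375,243)]),("bow",.032,[(478,213)]),("grip",.076,[(163,181)]),("rail",.036,[(268,69),(558,70)]),("stop",.036,[(264,129)])):
    print(n,wf(q,ray(C,np.array(px)*s,z)).round(1).tolist())
E
python3 d.py -80 -16 60 0
```

```text
body [[-11.9, 3.6, 38.0], [-11.5, -31.7, 38.0], [-54.5, -31.5, 38.0], [-54.2, 5.2, 38.0]]
bow [[-33.6, -65.8, 32.0]]
grip [[-11.6, 127.0, 76.0]]
rail [[54.7, 71.4, 36.0], [55.8, -109.8, 36.0]]
stop [[19.4, 76.8, 36.0]]
shift [ 1.000e-01 -4.000e-01  1.396e+02] turn 0.008 fix now [[-79.9 -16.6 199.6]] rot [-1.799e+02  1.000e-01 -6.300e+00] F [-0.7 -0.2  0.3] t 1.15 w 0.011156880049963258
```

Emit:
arm_command --series '[[[0,0,30],0.008],[[0,0,60],0.008],[[0,0,90],0.008],[[0,0,120],0.008],[[0,0,140],0.008]]'

```text
time_s: 1.65
tool_pos: [0.3985, -0.3478, 0.0583]
tool_rot: [-180.0, 0.1, -7.2]
force: [0.3, -0.6, -0.9]
grip_width: 0.0004
grasp_force: 0.0
```

```bash
python3 d.py -80 -17 34 0
```

```text
shift [ 2.4 -3.6 24.3] turn -0.007 fix now [[-82.4 -20.6  58.3]] rot [-1.8e+02  1.0e-01 -7.2e+00] F [ 0.3 -0.6 -0.9] t 1.65 w 0.0004295808421874131
```

Emit:
arm_command --series '[[[0,-1,8],0],[[1,-2,16],0],[[2,-3,24],0],[[2,-3,24],0],[[2,-3,24],0]]'

```text
time_s: 2.15
tool_pos: [0.4032, -0.3448, 0.0372]
tool_rot: [180.0, -0.1, -7.1]
force: [-0.4, 0.6, 0.5]
grip_width: 0.0005
grasp_force: 0.0
```

```bash
python3 d.py -66 -17 34 0
```

```text
shift [12.1 -0.1  3.2] turn -0.006 fix now [[-78.1 -17.   37.2]] rot [ 1.8e+02 -1.0e-01 -7.1e+00] F [-0.4  0.6  0.5] t 2.15 w 0.0005486415095500127
```

Emit:
arm_command --series '[[[6,0,3],0],[[12,0,3],0],[[17,0,3],0],[[22,0,3],0],[[27,0,3],0]]'

```text
time_s: 2.65
tool_pos: [0.4298, -0.3478, 0.0336]
tool_rot: [180.0, 0.0, -7.1]
force: [-2.0, 0.3, 0.3]
grip_width: 0.0009
grasp_force: 0.7
```

Emit:
arm_command --series '[[[6,0,0],0],[[12,0,0],0],[[18,0,0],0],[[24,0,0],0],[[30,0,0],0]]'

```text
time_s: 3.15
tool_pos: [0.4598, -0.3515, 0.0336]
tool_rot: [180.0, 0.0, -7.1]
force: [-1.6, 0.8, 0.6]
grip_width: 0.0003
grasp_force: 0.7
```

```bash
python3 d.py 3.5 -17 34 0; python3 - <<'E'
from h import *
p,d=viewer.read_camera("top"); cv2.imwrite("pics/t2.png",p)
C=cal("top"); q=np.load("fix.npy")
hsv=cv2.cvtColor(p,cv2.COLOR_BGR2HSV); m=cv2.inRange(hsv,(10,90,90),(30,255,255)); m[:205]=0;m[270:]=0;m[:,:225]=0;m[:,280:]=0
P=np.argwhere(m)[:,::-1]; print(len(P), wf(q,ray(C,P,.038))[:,:2].min(0),wf(q,ray(C,P,.038))[:,:2].max(0)); print(cv2.minAreaRect(np.float32(wf(q,ray(C,P,.038))[:,:2])))
E
```

```text
shift [24.6 -0.2 -0.4] turn -0.006 fix now [[-21.1 -17.1  33.6]] rot [180.    0.   -7.1] F [-1.6  0.8  0.6] t 3.15 w 0.0003466406951285634
23 [-73.69842951 -54.87455276] [30.23016023 31.26534303]
((-24.902118682861328, -12.810962677001953), (78.5489730834961, 105.55970764160156), 83.21150970458984)
```

Emit:
arm_command --series '[[[5,0,0],0],[[10,0,0],0],[[15,0,0],0],[[19,0,0],0],[[22,0,0],0]]'

```text
time_s: 3.7
tool_pos: [0.4816, -0.3542, 0.0335]
tool_rot: [-180.0, -0.0, -7.1]
force: [-2.0, 0.5, 0.6]
grip_width: 0.0008
grasp_force: 0.5
```

Emit:
arm_command --series '[[[1,0,0],0],[[2,0,0],0],[[3,0,0],0],[[3,0,0],0],[[3,0,0],0]]'

```text
time_s: 4.2
tool_pos: [0.4828, -0.3544, 0.0335]
tool_rot: [-180.0, 0.1, -7.1]
force: [-5.1, 1.7, 3.3]
grip_width: 0.0005
grasp_force: 2.5
```

```bash
python3 d.py 3.5 -17 34 0
```

```text
shift [ 1.4 -0.3 -0.5] turn -0.006 fix now [[  2.1 -17.2  33.5]] rot [-1.8e+02  1.0e-01 -7.1e+00] F [-5.1  1.7  3.3] t 4.2 w 0.0005497452566683661
```

Emit:
arm_command --series '[[[1,0,0],0],[[2,0,0],0],[[2,0,0],0],[[2,0,0],0],[[2,0,0],0]]'

```text
time_s: 4.7
tool_pos: [0.4829, -0.3545, 0.0333]
tool_rot: [-179.9, 0.4, -7.2]
force: [-9.4, 3.3, 6.7]
grip_width: 0.0005
grasp_force: 4.6
```

```bash
python3 d.py 3.5 -17 34 0; python3 look.py w2
```

```text
shift [ 1.3 -0.3 -0.7] turn -0.007 fix now [[  2.2 -17.3  33.3]] rot [-179.9    0.4   -7.2] F [-9.4  3.3  6.7] t 4.7 w 0.00047979176406984876
```

View pics/w2.png

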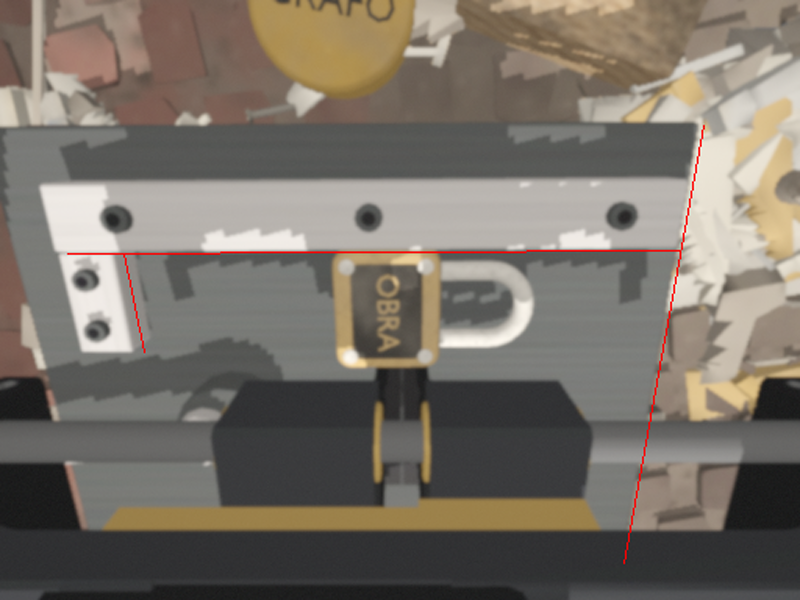

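The padlock's side now lies flush on the rail line, with its body at (335-438, 253-367) and the bow at (533,303). The tin and block are untouched behind the rail, and the bolt looks to be the grey disc at (790,185), well off the plate's end.

Emit:
arm_command --series '[[[-8,0,0],0],[[-16,0,0],0],[[-18,0,-14],0],[[-18,0,-28],0],[[-18,0,-42],0]]' --grip_force 40

```text
time_s: 5.25
tool_pos: [0.4692, -0.353, 0.0777]
tool_rot: [179.9, -0.1, -7.1]
force: [0.4, 0.1, 0.6]
grip_width: 0.0007
grasp_force: 0.0
```

```bash
python3 d.py 33 -92 76 0;  python3 - <<'E'
from h import *
f=np.load("pics/w2.npz"); C=(f["K"],f["D"],f["T"]); q=np.load("fix.npy"); s=np.array([.64,.64])
for n,z,px in (("body",.038,[(333,253),(440,253),(440,367),(336,367)]),("bow",.032,[(533,303)]),("stop",.036,[(123,255),(132,350)]),("bolt",.048,[(790,185)])):
    print(n,wf(q,ray(C,np.array(px)*s,z)).round(1).tolist())
E
```

```text
shift [45.  74.3  1.9] turn -0.006 fix now [[-11.5 -17.4  77.7]] rot [ 1.799e+02 -1.000e-01 -7.100e+00] F [0.4 0.1 0.6] t 5.25 w 0.0006627554780491044
body [[55.2, 4.5, 38.0], [54.9, -31.0, 38.0], [13.2, -31.8, 38.0], [13.5, 5.5, 38.0]]
bow [[35.2, -65.1, 32.0]]
stop [[54.5, 75.5, 36.0], [19.7, 78.9, 36.0]]
bolt [[76.8, -133.2, 48.0]]
```

Emit:
arm_command --series '[[[9,15,0],0],[[18,30,0],0],[[28,46,0],0],[[38,62,0],0],[[45,74,0],0]]'

```text
time_s: 5.75
tool_pos: [0.5051, -0.4332, 0.0774]
tool_rot: [179.9, -0.1, -7.1]
force: [0.7, -0.2, 0.1]
grip_width: 0.0005
grasp_force: 0.0
```

```bash
python3 d.py 33 -92 34 0
```

```text
shift [-0.7 -0.9 43.4] turn -0.006 fix now [[ 33.6 -92.8  77.4]] rot [ 1.799e+02 -1.000e-01 -7.100e+00] F [ 0.7 -0.2  0.1] t 5.75 w 0.0004953409013922635
```

Emit:
arm_command --series '[[[0,0,12],0],[[0,0,24],0],[[0,0,36],0],[[0,0,43],0],[[0,0,43],0]]'

```text
time_s: 6.25
tool_pos: [0.5036, -0.4306, 0.0324]
tool_rot: [-180.0, 0.0, -7.1]
force: [0.2, 0.2, -0.1]
grip_width: 0.0002
grasp_force: 0.0
```

Emit:
arm_command --series '[[[0,-5,0],0],[[0,-10,0],0],[[0,-15,0],0],[[0,-20,0],0],[[0,-25,0],0]]'

```text
time_s: 6.75
tool_pos: [0.5067, -0.4064, 0.0324]
tool_rot: [180.0, 0.0, -7.1]
force: [-0.1, -0.6, -0.9]
grip_width: 0.0007
grasp_force: 0.4
```

```bash
python3 d.py 34 -10 34 0
```

```text
shift [  1.8 -56.   -1.7] turn -0.006 fix now [[ 31.9 -66.   32.4]] rot [180.    0.   -7.1] F [-0.1 -0.6 -0.9] t 6.75 w 0.000702205306294204
```

Emit:
arm_command --series '[[[0.5,-5,0],0],[[1,-10,0],0],[[1.5,-15,0],0],[[1.5,-20,0],0],[[1.5,-25,0],0]]'

```text
time_s: 7.25
tool_pos: [0.5114, -0.3817, 0.0325]
tool_rot: [-180.0, 0.0, -7.1]
force: [-1.6, -0.1, -0.7]
grip_width: 0.0006
grasp_force: 0.5
```

```bash
python3 d.py 34 -10 34 0; python3 look.py w3
```

```text
shift [  0.1 -30.9  -1.5] turn -0.006 fix now [[ 33.8 -40.9  32.5]] rot [-180.     0.    -7.1] F [-1.6 -0.1 -0.7] t 7.25 w 0.0005510625318891878
```

View pics/w3.png

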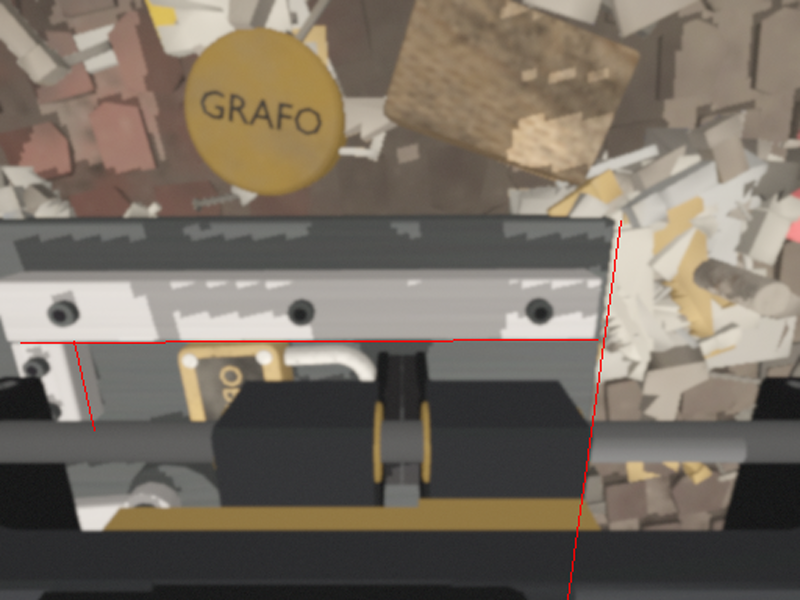

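The padlock is sliding along the rail with its bottom edge at (180,350), and the stop edge is at about (75,345). The fingers bear on the bow at about (377,370).

```bash
python3 - <<'E'
from h import *
f=np.load("pics/w3.npz"); C=(f["K"],f["D"],f["T"]); q=np.load("fix.npy"); s=np.array([.64,.64])
for n,z,px in (("body",.038,[(178,352),(282,348)]),("bow",.032,[(377,378)]),("stop",.036,[(70,343),(80,400)]),("rail",.036,[(100,342),(590,341)])):
    print(n,wf(q,ray(C,np.array(px)*s,z)).round(1).tolist())
E
```

```text
body [[51.5, 37.4, 38.0], [52.8, 0.5, 38.0]]
bow [[37.8, -32.4, 32.0]]
stop [[54.3, 76.4, 36.0], [31.5, 77.7, 36.0]]
rail [[54.6, 65.6, 36.0], [54.0, -108.7, 36.0]]
```

Emit:
arm_command --series '[[[0,-5,0],0],[[0,-10,0],0],[[0,-15,0],0],[[0,-20,0],0],[[0,-24,0],0]]'

```text
time_s: 7.8
tool_pos: [0.5145, -0.3577, 0.0326]
tool_rot: [-180.0, -0.0, -7.1]
force: [-0.0, -0.6, -1.4]
grip_width: 0.0005
grasp_force: 0.5
```

```bash
python3 d.py 34 -10 34 0
```

```text
shift [-0.  -6.8 -1.4] turn -0.006 fix now [[ 34.  -16.8  32.6]] rot [-180.    -0.    -7.1] F [-0.  -0.6 -1.4] t 7.8 w 0.0005106239715116257
```

Emit:
arm_command --series '[[[0,-4,0],0],[[0,-7,0],0],[[0,-10,0],0],[[0,-12,0],0],[[0,-13,0],0]]'

```text
time_s: 8.3
tool_pos: [0.5161, -0.3453, 0.0326]
tool_rot: [180.0, -0.0, -7.1]
force: [0.2, -0.6, -0.1]
grip_width: 0.0003
grasp_force: 0.5
```

Emit:
arm_command --series '[[[0,-1,0],0],[[0,-2,0],0],[[0,-3,0],0],[[0,-4,0],0],[[0,-4,0],0]]'

```text
time_s: 8.8
tool_pos: [0.5163, -0.3418, 0.0326]
tool_rot: [180.0, 0.0, -7.1]
force: [-1.2, -1.8, 0.5]
grip_width: 0.0005
grasp_force: 0.8
```

```bash
python3 d.py 34 -10 34 0
```

```text
shift [ 0.2  9.2 -1.4] turn -0.006 fix now [[33.8 -0.8 32.6]] rot [180.    0.   -7.1] F [-1.2 -1.8  0.5] t 8.8 w 0.000548810772475649
```

Emit:
arm_command --series '[[[0,-1,0],0],[[0,-2,0],0],[[0,-3,0],0],[[0,-3,0],0],[[0,-3,0],0]]'

```text
time_s: 9.3
tool_pos: [0.5154, -0.341, 0.0326]
tool_rot: [179.8, 0.1, -7.2]
force: [-3.0, -6.4, -0.3]
grip_width: 0.0005
grasp_force: 3.0
```

```bash
python3 d.py 34 -10 34 0; python3 look.py w4
```

```text
shift [ 1.2  9.9 -1.4] turn -0.008 fix now [[32.9 -0.1 32.6]] rot [ 1.798e+02  1.000e-01 -7.200e+00] F [-3.  -6.4 -0.3] t 9.3 w 0.000491903091169696
```

View pics/w4.png

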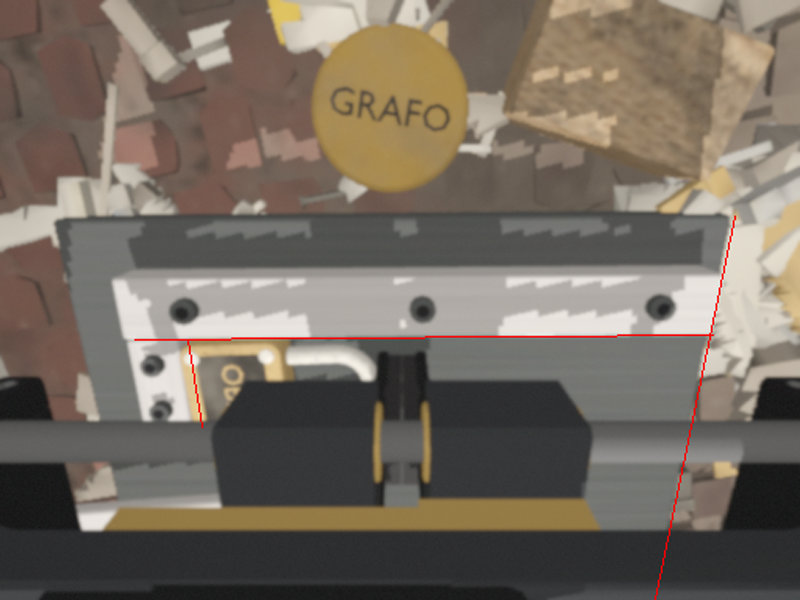

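The padlock's bottom end is home on the stop, at about (192,345-425) on the stop line. There may be a gap of 1-2 mm to the rail, so I'll retreat and look from a clearer vantage.

Emit:
arm_command --series '[[[0,6,0],0],[[0,10,0],0],[[0,10,-20],0],[[0,10,-45],0],[[0,10,-70],0]]'

```text
time_s: 9.85
tool_pos: [0.5161, -0.3473, 0.1031]
tool_rot: [-179.9, 0.0, -7.1]
force: [0.3, 0.1, -0.8]
grip_width: 0.0004
grasp_force: 0.0
```

Emit:
arm_command --series '[[[-15,-10,-10],0],[[-30,-22,-20],0],[[-45,-34,-30],0],[[-60,-46,-40],0],[[-60,-46,-40],0]]'

```text
time_s: 10.35
tool_pos: [0.4622, -0.2935, 0.1442]
tool_rot: [180.0, -0.1, -7.0]
force: [0.5, -0.5, -0.2]
grip_width: 0.0005
grasp_force: 0.0
```

```bash
python3 d.py 25 130 140 0; python3 look.py w5; python3 - <<'E'
from h import *
p=cv2.imread("pics/w5.png"); f=np.load("pics/w5.npz"); C=(f["K"],f["D"],f["T"]); q=np.load("fix.npy")
e=proj(C,fw(q,[(34,40,30)]))[0]; print(e)
x,y=int(np.clip(e[0]-80,0,512-190)),int(np.clip(e[1]-70,0,384-145))
print(x,y); cv2.imwrite("pics/w5c.png",cv2.resize(f["p"][y:y+145,x:x+190],None,fx=4,fy=4,interpolation=cv2.INTER_CUBIC))
E
```

```text
shift [ 50.2 -89.3   4.3] turn -0.004 fix now [[-25.6  40.9 144.2]] rot [ 1.8e+02 -1.0e-01 -7.0e+00] F [ 0.5 -0.5 -0.2] t 10.35 w 0.00048214255061624874
[256.96320211 127.40665315]
176 57
```

View pics/w5c.png

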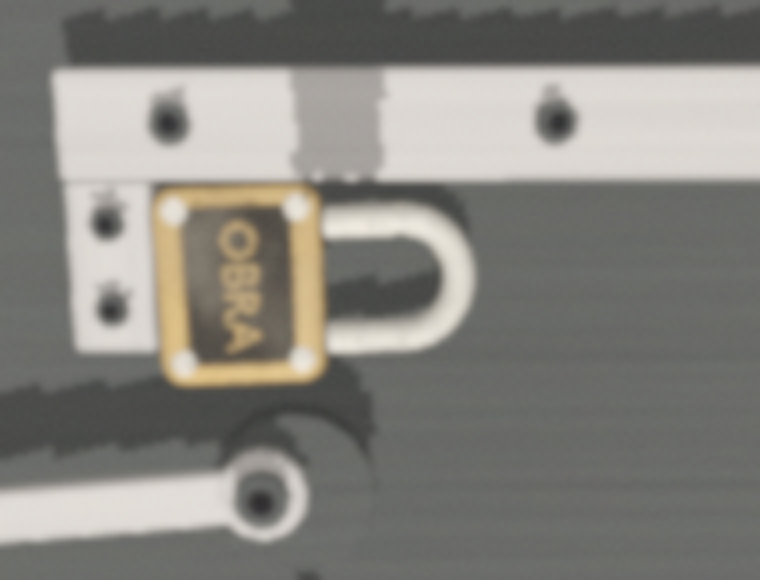

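The padlock sits square in the corner, its body at crop (155-325, 185-385), touching the stop and within 1 mm of the rail. The lever still points to +y, with its pivot at crop (262,497). Before going to the lever I'll check that the surrounding furniture leaves room for the gripper.

```bash
python3 - <<'E'
from h import *
C=cal("top"); K,D,T=C; d=np.load("pics/top0.npy"); q=np.load("fix.npy")
v,u=np.mgrid[0:384:1,0:512:1]; px=np.c_[u.ravel(),v.ravel()].astype(float)
n=cv2.undistortPoints(px.reshape(-1,1,2),K,D).reshape(-1,2); z=d.ravel()
W=(np.c_[n[:,0],-n[:,1],-np.ones(len(n))]*z[:,None])@T[:3,:3].T+T[:3,3]; F=wf(q,W); ok=z>0
for x in range(-150,181,40):
    print(x,[int(np.max(F[ok&(abs(F[:,0]-x)<20)&(abs(F[:,1]-y)<10),2],initial=-999)) for y in range(100,341,20)])
f=np.load("pics/w5.npz"); Cw=(f["K"],f["D"],f["T"])
a=wf(q,ray(Cw,np.array([(262,497),(20,517)])/4+[176,57],.044)); print(a.round(1), np.arctan2(-(a[1]-a[0])[0],(a[1]-a[0])[1]))
E
```

```text
-150 [7, 5, 6, 4, -999, -999, -999, -13, -10, -10, -8, -9, -8]
-110 [24, 24, 7, 4, -999, -999, -999, -12, -2, 2, 2, 3, 2]
-70 [28, 26, 6, 5, -999, -56, -53, -999, -8, 2, 5, 5, 5]
-30 [47, 77, 79, 7, -2, 0, 2, -999, -9, 2, 3, 4, 5]
10 [40, 26, 8, 8, 0, 19, 22, 21, -13, 3, 3, 4, 4]
50 [39, 26, 7, 7, 3, 19, 26, 28, -21, -9, 2, 4, 5]
90 [39, 26, 10, 9, 6, -999, 33, 34, 32, -9, 2, 4, 4]
130 [23, 8, 7, 7, 6, -999, 30, 29, -999, -11, 1, 3, 6]
170 [17, 6, 7, 7, 6, -1, -999, -999, -999, -20, 0, 2, 4]
[[-12.1  54.1  44. ]
 [-16.6 108.8  44. ]] 0.08160890166967635
```

Emit:
arm_command --series '[[[10,-18,0],0],[[20,-36,0],0],[[30,-54,0],0],[[40,-72,0],0],[[50,-90,0],0]]'

```text
time_s: 10.9
tool_pos: [0.5237, -0.2117, 0.1418]
tool_rot: [-180.0, -0.0, -7.1]
force: [-0.1, -0.6, -0.5]
grip_width: 0.0001
grasp_force: 0.0
```

Emit:
arm_command --series '[[[0,0,20],0],[[0,0,40],0],[[0,0,60],0],[[0,0,80],0],[[0,0,80],0]]'

```text
time_s: 11.4
tool_pos: [0.5208, -0.2114, 0.059]
tool_rot: [-179.9, 0.3, -7.1]
force: [-0.8, -0.0, -0.3]
grip_width: 0.0006
grasp_force: 0.0
```

```bash
cat > lev.py <<'E'
# python3 lev.py lead(mm) a1..a5: rows for pushing the grip at lever angles a (rad)
from h import *
import sys
q=np.load("fix.npy"); o=env.get_obs(); R=Ro.from_euler("xyz",o["tool_rot"],degrees=True); k=18.5-float(sys.argv[1])
now=wf(q,o["tool_pos"])[0]
for a in map(float,sys.argv[2:]):
    p=np.array([-12-80*np.sin(a)+k*np.cos(a),52+80*np.cos(a)+k*np.sin(a),60])
    s=R.inv().apply(fw(q,p)[0]-o["tool_pos"])*1000; t=np.radians(o["tool_rot"][2])-q[2]-a
    print(a,s.round(1).tolist(),round((t+np.pi)%(2*np.pi)-np.pi,3))
print("fix",now.round(1),"yaw rel",round(np.radians(o["tool_rot"][2])-q[2],3),"F",np.round(o["force"],1),"q",np.round(o["qpos"]).tolist(),o["time_s"])
E
python3 lev.py 0 0.07 .17 .27 .37 .47
```

```text
0.07 [-22.1, -3.7, -0.9] -0.076
0.17 [-30.3, -4.6, -0.8] -0.176
0.27 [-38.5, -4.6, -0.8] -0.276
0.37 [-46.6, -3.8, -0.7] -0.376
0.47 [-54.7, -2.1, -0.7] -0.476
fix [ 22.9 129.2  59. ] yaw rel -0.006 F [-0.8 -0.  -0.3] q [35.0, 18.0, -17.0, 106.0, 6.0, 58.0, -82.0] 11.4
```

Emit:
arm_command --series '[[[-11,-2,-1],-0.04],[[-22,-4,-1],-0.08],[[-30,-5,-1],-0.18],[[-38,-5,-1],-0.28],[[-46,-4,-1],-0.38]]'

```text
time_s: 11.9
tool_pos: [0.4788, -0.2021, 0.0645]
tool_rot: [180.0, -0.1, 14.9]
force: [0.8, 1.3, 0.1]
grip_width: 0.0006
grasp_force: 0.7
```

```bash
python3 lev.py 0 .47 .57 .67 .77 .87
```

```text
0.47 [-11.7, -2.6, 4.5] -0.091
0.57 [-19.9, -3.3, 4.5] -0.191
0.67 [-28.1, -3.2, 4.4] -0.291
0.77 [-36.3, -2.3, 4.4] -0.391
0.87 [-44.3, -0.5, 4.4] -0.491
fix [-19.9 133.6  64.5] yaw rel 0.379 F [0.8 1.3 0.1] q [39.0, 12.0, -21.0, 112.0, 5.0, 57.0, -59.0] 11.9
```

Emit:
arm_command --series '[[[-12,-3,3],-0.09],[[-20,-3,3],-0.19],[[-28,-3,3],-0.29],[[-36,-2,3],-0.39],[[-44,-1,3],-0.49]]'

```text
time_s: 12.4
tool_pos: [0.4359, -0.2129, 0.0616]
tool_rot: [179.9, -0.1, 43.0]
force: [1.6, 0.1, -0.0]
grip_width: 0.0005
grasp_force: 0.5
```

```bash
python3 lev.py 0 .97 1.07 1.17 1.27 1.35
```

```text
0.97 [-8.1, -1.5, 1.5] -0.101
1.07 [-16.3, -2.1, 1.5] -0.201
1.17 [-24.5, -1.9, 1.5] -0.301
1.27 [-32.7, -0.9, 1.5] -0.401
1.35 [-39.1, 0.5, 1.5] -0.481
fix [-61.2 117.8  61.6] yaw rel 0.869 F [ 1.6  0.1 -0. ] q [44.0, 9.0, -23.0, 116.0, 4.0, 56.0, -27.0] 12.4
```

Emit:
arm_command --series '[[[-8,-1,1],-0.1],[[-16,-2,1],-0.2],[[-24,-2,1],-0.3],[[-33,-1,1],-0.4],[[-39,0,1],-0.48]]'

```text
time_s: 12.9
tool_pos: [0.4072, -0.2398, 0.0606]
tool_rot: [179.9, -0.0, 70.4]
force: [1.5, 0.2, 0.1]
grip_width: 0.0003
grasp_force: 0.6
```

```bash
python3 lev.py 0 1.4 1.45 1.5 1.55 1.6
```

```text
1.4 [-4.0, -0.3, 0.6] -0.052
1.45 [-8.0, -0.9, 0.6] -0.102
1.5 [-12.1, -1.3, 0.6] -0.152
1.55 [-16.2, -1.5, 0.6] -0.202
1.6 [-20.3, -1.5, 0.6] -0.252
fix [-86.5  87.7  60.6] yaw rel 1.348 F [1.5 0.2 0.1] q [49.0, 7.0, -23.0, 118.0, 3.0, 55.0, 5.0] 12.9
```

Emit:
arm_command --series '[[[-4,0,1],-0.05],[[-8,-1,1],-0.1],[[-12,-1,1],-0.15],[[-16,-1,1],-0.2],[[-20,-1,1],-0.25]]'

```text
time_s: 13.4
tool_pos: [0.3998, -0.2556, 0.0594]
tool_rot: [179.9, -0.2, 84.7]
force: [0.6, 7.2, 4.0]
grip_width: 0.0003
grasp_force: 3.6
```

Emit:
arm_command --series '[[[-1,0,0],0],[[-2,0,0],0],[[-3,0,0],0],[[-4,0,0],0],[[-4,0,0],0]]'

```text
time_s: 13.9
tool_pos: [0.3998, -0.2561, 0.0593]
tool_rot: [-180.0, -0.5, 84.7]
force: [-0.5, 13.3, 6.9]
grip_width: 0.0008
grasp_force: 6.8
```

```bash
python3 lev.py 0 1.6
```

```text
1.6 [-2.5, -0.6, -0.7] -0.003
fix [-92.   70.6  59.3] yaw rel 1.597 F [-0.5 13.3  6.9] q [52.0, 8.0, -23.0, 117.0, 3.0, 55.0, 22.0] 13.9
```

Emit:
arm_command --series '[[[-1,0,0],0],[[-2,0,0],0],[[-4,0,0],0],[[-6,0,0],0],[[-6,0,0],0]]'

```text
time_s: 14.4
tool_pos: [0.3997, -0.2564, 0.0593]
tool_rot: [-179.8, -0.9, 84.8]
force: [-0.5, 26.3, 15.9]
grip_width: 0.0005
grasp_force: 13.3
```

```bash
python3 lev.py 0 1.6
```

```text
1.6 [-2.1, -0.5, -0.8] -0.001
fix [-92.   70.3  59.3] yaw rel 1.599 F [-0.5 26.3 15.9] q [52.0, 8.0, -23.0, 117.0, 3.0, 56.0, 22.0] 14.4
```

Emit:
arm_command --series '[[[5,0,0],0],[[12,0,0],0],[[24,0,0],0],[[30,0,-15],0],[[30,0,-40],0]]'

```text
time_s: 14.9
tool_pos: [0.3993, -0.2363, 0.098]
tool_rot: [-179.9, -0.1, 84.6]
force: [0.2, -0.0, -0.2]
grip_width: 0.0006
grasp_force: 0.0
```

Emit:
arm_command --series '[[[0,0,-20],0.1],[[0,0,-40],0.2],[[0,0,-60],0.3],[[0,0,-80],0.4],[[0,0,-80],0.5]]'

```text
time_s: 15.4
tool_pos: [0.4021, -0.239, 0.182]
tool_rot: [179.6, 0.0, 55.6]
force: [-0.6, -0.1, -0.1]
grip_width: 0.0003
grasp_force: 0.0
```

```bash
python3 d.py -60 40 170 0
```

```text
shift [-27.7  50.1  12.3] turn 1.089 fix now [[-91.7  87.8 182. ]] rot [179.6   0.   55.6] F [-0.6 -0.1 -0.1] t 15.4 w 0.00026046839636197756
```

Emit:
arm_command --series '[[[-6,10,0],0.15],[[-12,20,0],0.3],[[-18,30,0],0.45],[[-24,40,0],0.6],[[-28,50,0],0.75]]'

```text
time_s: 15.9
tool_pos: [0.4261, -0.2901, 0.179]
tool_rot: [179.9, -0.0, 12.5]
force: [0.3, 0.1, -0.4]
grip_width: 0.0002
grasp_force: 0.0
```

Emit:
arm_command --series '[[[0,0,0],0.12],[[0,0,0],0.24],[[0,0,0],0.34],[[0,0,0],0.34],[[0,0,0],0.34]]'

```text
time_s: 16.4
tool_pos: [0.426, -0.2892, 0.1788]
tool_rot: [180.0, -0.0, -6.4]
force: [-0.2, -0.3, 0.2]
grip_width: 0.0006
grasp_force: 0.0
```

```bash
python3 d.py -60 40 170 0; python3 look.py w6; python3 - <<'E'
from h import *
f=np.load("pics/w6.npz"); C=(f["K"],f["D"],f["T"]); q=np.load("fix.npy")
e=proj(C,fw(q,[(10,40,30)]))[0]; x,y=int(np.clip(e[0]-95,0,322)),int(np.clip(e[1]-72,0,239))
print(x,y); cv2.imwrite("pics/w6c.png",cv2.resize(f["p"][y:y+145,x:x+190],None,fx=4,fy=4,interpolation=cv2.INTER_CUBIC))
E
```

```text
shift [2.  0.9 8.8] turn 0.006 fix now [[-62.1  40.9 178.8]] rot [180.   -0.   -6.4] F [-0.2 -0.3  0.2] t 16.4 w 0.0006446047263362735
162 39
```

View pics/w6c.png

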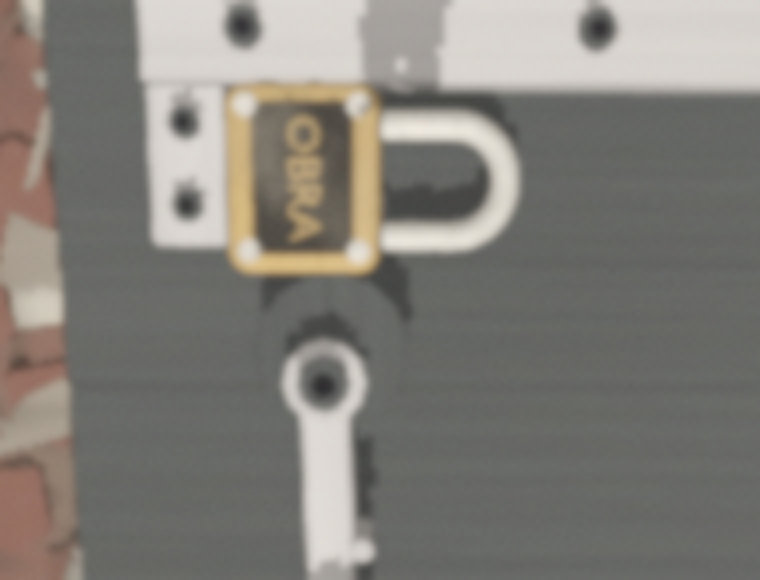

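The lever bar at crop (330,480) lies against the dowel at (360,550). The cam disc touches the padlock's side, and the padlock is flush to both rail and stop. The arm is clear, so I'm handing in.

```bash
python3 -c "
from cell import env
print(env.sign_off())"
```

```text
the job is handed in; nothing more can be done
None
```

The padlock was pushed flat along the plate into the corner, flush with the back rail and home on the end stop, and the cam lever was turned to its dowel so that it is clamped there; I handed the job in at about 16 s with the arm clear and no sign of the tin, block or bolt having moved, though the hand-in returned no verdict.

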